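Put the press nests back on the peg rail in order of size

TASK

The four white press nests have to go back on the peg rail in order of size, ready for the next changeover: the smallest over the peg with the smallest pad, and so on up to the largest over the peg with the largest pad, each sitting flat and fully down with its hollow face up. One nest is parked in the blue stand between two punches: lift it out through the open sides and leave both punches standing in their holes.

Things in the scene. Friction and masses are not known exactly. Their poses are not given: they have to be found in the camera images.
- nest_1: smallest press nest: white plastic ring, outside diameter 32 mm, height 20 mm, upright bore of 22 mm right through it and a 6 mm deep hollow in its top face. Origin at the centre of its underside, z up the bore; round, so its yaw means nothing. It starts standing on the bench.
- nest_2: second smallest press nest: white plastic ring, outside diameter 41 mm, height 26 mm, upright bore of 22 mm right through it and a 6 mm deep hollow in its top face. Origin at the centre of its underside, z up the bore; round, so its yaw means nothing. It starts parked in the punch stand, over a short spigot between the two punches, its underside 24 mm above the bench.
- nest_3: second largest press nest: white plastic ring, outside diameter 50 mm, height 32 mm, upright bore of 22 mm right through it and a 6 mm deep hollow in its top face. Origin at the centre of its underside, z up the bore; round, so its yaw means nothing. It starts standing on the bench.
- nest_4: largest press nest: white plastic ring, outside diameter 60 mm, height 38 mm, upright bore of 22 mm right through it and a 6 mm deep hollow in its top face. Origin at the centre of its underside, z up the bore; round, so its yaw means nothing. It starts standing on the bench.
- peg_1: place of nest_1 on the fixed peg rail: brass peg, 14 mm thick, 20 mm tall, tapering to 4 mm, on a grey pad of 40 mm diameter (the smallest), 51.5 mm from peg_2. Origin at the foot of the peg, on top of the pad, 12 mm above the bench; x along the row to the larger pads, z up. Nests on neighbouring pegs stand 15 mm apart: the fingers fit only on the two sides across the row.
- peg_2: place of nest_2 on the fixed peg rail: brass peg, 14 mm thick, 20 mm tall, tapering to 4 mm, on a grey pad of 49 mm diameter, 60.5 mm from peg_3. Origin at the foot of the peg, on top of the pad, 12 mm above the bench; x along the row to the larger pads, z up. Nests on neighbouring pegs stand 15 mm apart: the fingers fit only on the two sides across the row.
- peg_3: place of nest_3 on the fixed peg rail: brass peg, 14 mm thick, 20 mm tall, tapering to 4 mm, on a grey pad of 58 mm diameter, 70 mm from peg_4. Origin at the foot of the peg, on top of the pad, 12 mm above the bench; x along the row to the larger pads, z up. Nests on neighbouring pegs stand 15 mm apart: the fingers fit only on the two sides across the row.
- peg_4: place of nest_4 on the fixed peg rail: brass peg, 14 mm thick, 20 mm tall, tapering to 4 mm, on a grey pad of 68 mm diameter (the largest), at the large end of the row. Origin at the foot of the peg, on top of the pad, 12 mm above the bench; x along the row to the larger pads, z up. Nests on neighbouring pegs stand 15 mm apart: the fingers fit only on the two sides across the row.
- punch_a: press punch, brass, with a knob on top, loose in a hole of the fixed blue stand (56 x 140 x 24 mm, 3 mm foot plate); flange 26 mm across, top 66 mm above the bench. Origin at the lower end of its shank, 4 mm above the bench, z up. The punches are 92 mm apart; nest_2 starts midway on their line, 12 mm from each flange: room for fingers is only on the two sides across that line.
- punch_b: press punch, steel, with a slim top, loose in a hole of the fixed blue stand (56 x 140 x 24 mm, 3 mm foot plate); flange 26 mm across, top 68 mm above the bench. Origin at the lower end of its shank, 4 mm above the bench, z up. The punches are 92 mm apart; nest_2 starts midway on their line, 12 mm from each flange: room for fingers is only on the two sides across that line.

How it is judged:
At the end, for the whole second after the job is handed in: Each nest stands over its own peg, smallest on the smallest pad to largest on the largest: centre within 8 mm of the peg, underside within 4 mm of the pad, upright within 0.1 rad and at rest; both punches within 20 mm of where they stood and upright within 0.2 rad (horizontal distance between nest_1 and peg_1 below 0.008 m and z of nest_1 in the frame of peg_1 between -0.004 and 0.004 m and angle between each of nest_1, nest_2, nest_3, nest_4's own z axis and vertical below 0.1 rad and linear speed of each of nest_1, nest_2, nest_3, nest_4 below 0.02 m/s and horizontal distance between nest_2 and peg_2 below 0.008 m and z of nest_2 in the frame of peg_2 between -0.004 and 0.004 m and horizontal distance between nest_3 and peg_3 below 0.008 m and z of nest_3 in the frame of peg_3 between -0.004 and 0.004 m and horizontal distance between nest_4 and peg_4 below 0.008 m and z of nest_4 in the frame of peg_4 between -0.004 and 0.004 m and distance of each of punch_a, punch_b from where it was at the start of the episode below 0.02 m and angle between each of punch_a, punch_b's own z axis and vertical below 0.2 rad); the robot touches nothing.
It fails at once if a punch is knocked over or pulled out of its hole (angle between any of punch_a, punch_b's own z axis and vertical above 0.3 rad or distance of any of punch_a, punch_b from where it was at the start of the episode above 0.025 m).
It also fails if it takes over 102 s, if anything falls off the work surface, if the arm or the gripper's body presses on something with over 40 N, if the wrist force passes 120 N, or if a joint passes its speed limit or range.

ROBOT

A 6-joint arm with a two-finger parallel gripper is mounted at the origin on a cart in front of the work surface, level with it; the furniture and walls round the work are solid. World frame = base frame: x ahead of the robot, y to its left, z up, the work surface at z = 0. Lengths are in m, angles in rad, forces in N, time in s.
With the tool pointing down it reaches from about 0.325 to 0.775 m from the base axis. Payload 5.5 kg.
Tool frame: the origin (TCP) lies at the centre of the arm's flange, where the gripper is bolted on; the fingertips stand 182 mm ahead of it and the grasp point (between the pads) lies 163 mm ahead of it; z points along the fingers, y is the line along which they close (so a half turn about z gives the same grasp; the last joint's range is limited). The gripper opens to 88 mm and grips with 3 to 60 N. Pads are 20 mm wide; open, the fingers measure 115 mm over their backs; the gripper's body (75 mm by 178 mm) begins 61 mm behind the grasp point.
Start: joints at [-1.27, 0.091, 1.231, -0, 1.82, -0.057], TCP at [0.21, -0.562, 0.405] pointing down, gripper open.
Joint ranges: [-2.87, 2.87], [-0.86, 2.18], [0.17, 2.46], [-1.51, 4.65], [0.06, 2.69], [-2.65, 2.65]. Speed limits (rad/s): [2.57, 2.57, 3.01, 3.14, 3.14, 3.14].

INTERFACE

Orientations are given as [roll, pitch, yaw] about the fixed x, y, z axes, in that order (R = Rz(yaw) Ry(pitch) Rx(roll)).
In Python, from cell import ctrl, cams gives the robot as it stands.
- The arm moves only by the tool drive_tool, never from a script. Its argument "steps" is text: rows parted by semicolons, each of 5 numbers parted by spaces: the finger opening in m, from 0 to 0.0878, then the shift along the tool's x, y, z in m, then the turn about the tool's z in degrees. In form: jaw x y z twist; .... A call has 1 to 12 rows; each row is the pose to reach, as a shift and turn from the pose commanded when the call began, along the tool's axes at that moment; what a row does not reach only later rows make up. A row lasts 1/12 s, in which the tool goes at most 41.7 mm and 7.16 degrees, less where a joint would pass 70% of its speed; a pose out of reach is approached as far as the arm can. A call with a gripper value outside its range is refused whole. The fingers move at their own pace and stop on an object; the grip force is fixed at half the most. Time passes only in rows, so rows that repeat a pose let the fingers close. It gives the time, the measured TCP pose, the force, the opening and the grip force at its end, in the units of the state.
- ctrl.observe(): the state, without advancing time (a new reading comes with each control period).
- cams.camera(name): name is "scene" or "top" or "wrist"; returns (picture, depth): 400x640x3 uint8, blue, green, red; 400x640 float32, m along the optical axis (not along the pixel's ray), 0 where there is no reading.
- cams.camera_info(name): a dict with "camera_matrix" (3x3 intrinsics, pixels), "cam_to_world" (4x4, takes a point from camera to world coordinates). Camera axes: x right, y up, looking along -z (the intrinsics and any distortion apply to the point x, -y, -z); pixel columns grow to the right and rows downward; lengths in m; the calibration is good to about 2 mm. A picture is of the moment at which its call begins: read the wrist's pose just before it. camera_info takes no time and is no camera call; for the wrist camera it gives the pose at the moment of the call.
- ctrl.sign_off(): hands the job in; it is judged then, once.
The state is a dict: "time": time; "qpos": joint angles; "joint_vel": joint speeds; "joint_torque": joint torques, N m; "tool_pos": TCP position; "tool_rot": TCP orientation; "wrist_force": force on the tool from outside, world axes, zero at the start; "torque": the same for the moment, N m; "grip_width": opening from 0.0 (shut) to 1.0 (fully open); "grasp_force": force on a finger pad.
Only numpy, scipy, OpenCV 4.12 (cv2) and the standard library are available. Lean on these libraries where they do the work, as an engineer would, in place of code of your own. Each camera call takes 0.05 s, during which the arm holds its last target. There are 200 camera calls.

## Working session

There is one attempt and no reset: what is moved stays moved. The work goes in short steps, Python scripts to look and compute and a tool call to move; the robot and the scene stay as the last step left them, time stands still between calls to the robot, and variables do not carry over. Pictures are saved under pics/ and viewed, at most 14 in all, crops included, and the job is handed in when it is done.

Besides the shell and the picture viewer there is one more tool, called after "Emit:" as name(argument=value, ...) on one line, values as JSON. drive_tool: Moves the arm, as the interface text tells. Its arguments: {"type":"object","properties":{"steps":{"type":"string"}},"required":["steps"]}

```bash
ls; mkdir -p pics
python3 - <<'E'
from cell import ctrl,cams
import cv2,numpy as np
s=ctrl.observe()
print({k:np.round(v,3) for k,v in s.items()})
for n in("top","scene"):
    p,d=cams.camera(n); cv2.imwrite(f"pics/{n}0.png",p); np.save(f"pics/{n}0.npy",d)
    i=cams.camera_info(n); print(n,i["camera_matrix"],np.round(i["cam_to_world"],4),[k for k in i])
E
```

```text
pics
{'time': np.float64(0.0), 'qpos': array([-1.27 ,  0.092,  1.232, -0.   ,  1.82 , -0.057]), 'joint_vel': array([ 0.   , -0.001,  0.001,  0.001, -0.001,  0.001]), 'joint_torque': array([-1.0000e-03, -4.4645e+01, -4.0645e+01,  7.0000e-02,  2.9000e-02,
       -0.0000e+00]), 'tool_pos': array([ 0.21 , -0.562,  0.404]), 'tool_rot': array([-3.14 , -0.   ,  0.358]), 'wrist_force': array([ 0.234, -0.484, -0.093]), 'torque': array([-0.004, -0.021, -0.01 ]), 'grasp_force': np.float64(0.0), 'grip_width': np.float64(1.004)}
top [[459.159945     0.         321.55812637]
 [  0.         459.159945   202.7816706 ]
 [  0.           0.           1.        ]] [[ 0.0152  0.9939 -0.1094  0.3939]
 [-0.9998  0.0162  0.0077  0.0357]
 [ 0.0095  0.1092  0.994   1.0825]
 [ 0.      0.      0.      1.    ]] ['camera_matrix', 'cam_to_world']
scene [[435.47166146   0.         307.26056206]
 [  0.         435.47166146 192.86613649]
 [  0.           0.           1.        ]] [[-0.7166  0.4002 -0.5713 -0.1351]
 [-0.6975 -0.409   0.5884  0.6743]
 [ 0.0018  0.8201  0.5722  0.6881]
 [ 0.      0.      0.      1.    ]] ['camera_matrix', 'cam_to_world']
```

View pics/top0.png

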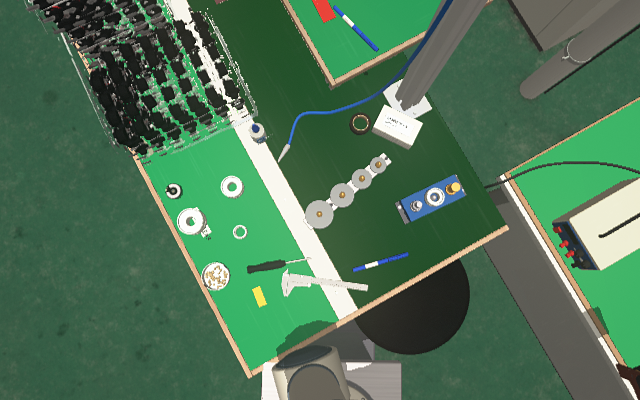

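View pics/scene0.png

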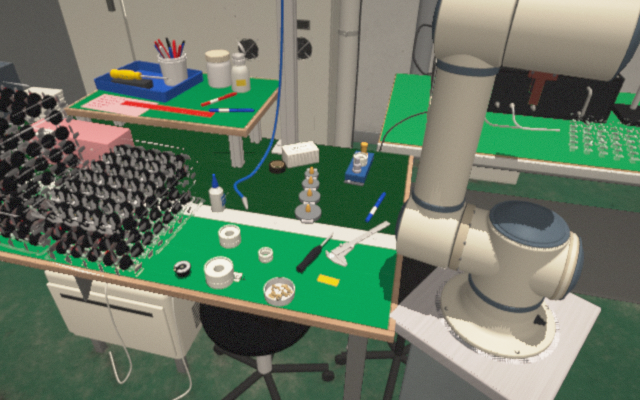

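The top view shows the nests at about (191,222) for nest_4, (231,187) for nest_3, (240,232) for nest_1, and (435,198) for nest_2 in the stand. The pegs run from (319,214), the largest, to (379,164), the smallest. Next I measure these.

```bash
cat > h.py <<'E'
import numpy as np,cv2
from cell import ctrl,cams
def ray(info,uv,z):
    "pixels -> world points on plane height z"
    K=info["camera_matrix"];T=info["cam_to_world"]
    uv=np.atleast_2d(np.asarray(uv,float))
    d=np.c_[(uv[:,0]-K[0,2])/K[0,0],-(uv[:,1]-K[1,2])/K[1,1],-np.ones(len(uv))]@T[:3,:3].T
    return T[:3,3]+d*((z-T[2,3])/d[:,2])[:,None]
def cloud(info,D):
    v,u=np.mgrid[:D.shape[0],:D.shape[1]];K=info["camera_matrix"];T=info["cam_to_world"]
    c=np.stack([(u-K[0,2])/K[0,0]*D,-(v-K[1,2])/K[1,1]*D,-D],-1)
    return c@T[:3,:3].T+T[:3,3]
def circ(P):
    A=np.c_[2*P[:,:2],np.ones(len(P))];s=np.linalg.lstsq(A,(P[:,:2]**2).sum(1),rcond=None)[0]
    return s[:2],np.sqrt(s[2]+s[:2]@s[:2])
E
python3 - <<'E'
from h import *
p=cv2.imread("pics/top0.png");D=np.load("pics/top0.npy");i=cams.camera_info("top");C=cloud(i,D)
hsv=cv2.cvtColor(p,cv2.COLOR_BGR2HSV)
print("table z",[np.round(C[v,u],3) for u,v in((215,210),(270,240),(300,260),(400,170))])
for n,(u,v),z,r in(("n1",(240,232),.02,16),("n2",(435,198),.05,20.5),("n3",(231,187),.032,25),("n4",(191,222),.038,30),
  ("p1",(379,164),.012,20),("p2",(362,178),.012,24.5),("p3",(342,196),.012,29),("p4",(319,214),.012,34),("pa",(455,187),.066,5),("pb",(417,205),.068,5),):
    c=ray(i,(u,v),z)[0]
    w=np.zeros(D.shape,bool);w[v-22:v+23,u-22:u+23]=1
    m=w&(abs(C[...,2]-z)<.005)&(np.hypot(*(C[...,:2]-c[:2]).transpose(2,0,1))<r/1000+.006)
    q=C[m]
    # outline of the height/colour mask -> minimum enclosing circle
    if len(q)>4:
        (x,y),R=cv2.minEnclosingCircle((q[:,:2]*1000).astype(np.float32)); print(n,np.round(c*1000,1),len(q),round(x,1),round(y,1),"R",round(R,1),r,"zmed",round(np.median(q[:,2])*1000,1))
    else: print(n,c,len(q))
top=cv2.resize(p[140:290,150:480],None,fx=2.4,fy=2.4,interpolation=cv2.INTER_CUBIC);cv2.imwrite("pics/crop1.png",top)
E
```

```text
table z [array([ 0.492,  0.279, -0.001]), array([0.423, 0.146, 0.006]), array([0.378, 0.075, 0.016]), array([ 0.594, -0.159,  0.003])]
n1 [439.9 214.6  20. ] 68 441.6 216.3 R 16.0 16 zmed 19.6
n2 [ 522.6 -229.7   50. ] 145 527.0 -230.4 R 21.3 20.5 zmed 48.1
n3 [542.7 236.9  32. ] 196 545.5 237.1 R 25.5 25 zmed 29.6
n4 [460.1 323.5  38. ] 295 463.8 326.9 R 30.3 30 zmed 35.2
p1 [ 606.4 -107.3   12. ] 243 606.6 -106.7 R 25.2 20 zmed 12.2
p2 [572.1 -67.2  12. ] 355 572.1 -67.2 R 30.5 24.5 zmed 12.4
p3 [528.5 -20.4  12. ] 492 529.5 -19.0 R 34.8 29 zmed 12.7
p4 [485.2  33.   12. ] 667 486.8 33.8 R 39.8 34 zmed 12.6
pa [ 546.2 -270.8   66. ] 68 546.3 -270.1 R 10.2 5 zmed 66.7
pb [ 504.  -184.7   68. ] 29 506.9 -188.2 R 6.2 5 zmed 69.1
```

View pics/crop1.png

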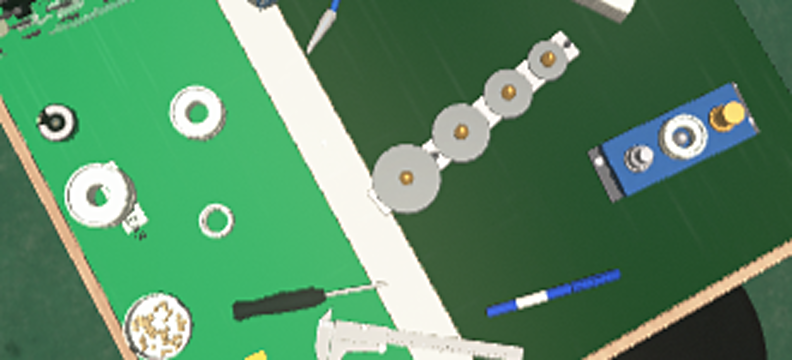

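```bash
cat > m.py <<'E'
from h import *
p=cv2.imread("pics/top0.png");D=np.load("pics/top0.npy");i=cams.camera_info("top");C=cloud(i,D)
hsv=cv2.cvtColor(p,cv2.COLOR_BGR2HSV);S,V=hsv[...,1].astype(int),hsv[...,2].astype(int)
print("pad hsv",hsv[222,319],hsv[203,342],"rail",hsv[187,352],"nest",hsv[180,231],"clip",hsv[231,207])
R={}
for n,(u,v),z,r in(("n1",(240,232),.02,16),("n2",(435,198),.05,20.5),("n3",(231,187),.032,25),("n4",(191,222),.038,30)):
    c=ray(i,(u,v),z)[0]
    m=(abs(C[...,2]-z)<.006)&(np.hypot(*(C[...,:2]-c[:2]).transpose(2,0,1))<r/1000+.006)&(S<60)
    vv,uu=np.nonzero(m);q=ray(i,np.c_[uu,vv],z)
    (x,y),rr=cv2.minEnclosingCircle((q[:,:2]*1000).astype(np.float32));print(n,round(x,1),round(y,1),"R",round(rr,1),r, "mean",np.round(q.mean(0)[:2]*1000,1))
P=[]
for n,(u,v),r in(("p1",(379,164),20),("p2",(362,178),24.5),("p3",(342,196),29),("p4",(319,214),34)):
    m=((S<40)&(V>110)&(V<205)).astype(np.uint8);w=np.zeros_like(m);cv2.circle(w,(u,v),int(r/2.1)+3,1,-1);m&=w
    k=max(cv2.findContours(m,cv2.RETR_EXTERNAL,cv2.CHAIN_APPROX_NONE)[0],key=len)
    q=ray(i,k[:,0],.012)*1000;c,rr=circ(q)
    (x,y),r2=cv2.minEnclosingCircle(q[:,:2].astype(np.float32))
    b=((hsv[...,0]>8)&(hsv[...,0]<28)&(S>90)).astype(np.uint8)&w;bb=np.argwhere(b)[:,::-1].mean(0)
    print(n,"lsq",np.round(c,1),round(rr,1),"mec",round(x,1),round(y,1),round(r2,1),r,"brass@25",np.round(ray(i,bb,.022)[0][:2]*1000,1));P.append(c)
P=np.array(P);s=np.array([0,51.5,112,182]);a=P.mean(0);U,_,Vt=np.linalg.svd(P-a);d=Vt[0]*np.sign(Vt[0,1])
print("row angle",np.degrees(np.arctan2(d[1],d[0])),np.round(a+np.outer(s-s.mean(),d),1).tolist())
print("clip",ray(i,[(207,232),(204,226),(210,237)],.01)[:,:2])
# tall things in workspace
g=(C[...,2]>.07)&(C[...,2]<.7)&(C[...,0]>.2)&(C[...,0]<.85)&(abs(C[...,1])<.5)&(D>0)
for x in np.arange(.2,.85,.05): print(round(x,2),[ (lambda q: int(1000*q.max()) if len(q) else 0)(C[...,2][g&(abs(C[...,0]-x)<.025)&(abs(C[...,1]-y)<.05)]) for y in np.arange(.45,-.5,-.1)])
E
python3 m.py
```

```text
pad hsv [ 27  13 195] [ 30   9 191] rail [ 17   7 253] nest [  0   0 255] clip [ 40  16 236]
n1 441.8 216.1 R 16.0 16 mean [441.5 215.6]
n2 526.0 -229.6 R 21.0 20.5 mean [ 526.9 -229.9]
n3 545.1 236.7 R 25.2 25 mean [545.1 237. ]
n4 463.3 326.3 R 30.5 30 mean [463.3 325.7]
p1 lsq [ 604.5 -104.9] 19.2 mec 603.7 -106.9 22.1 20 brass@25 [ 603.4 -103.6]
p2 lsq [570.7 -66.9] 23.9 mec 568.9 -70.4 29.6 24.5 brass@25 [570.4 -65.1]
p3 lsq [529.6 -18.6] 29.0 mec 524.4 -21.4 35.9 29 brass@25 [530.8 -19.8]
p4 lsq [487.2  31.1] 34.1 mec 486.6 28.2 40.0 34 brass@25 [484.9  33.1]
row angle 130.73813443382534 [[604.4, -105.3], [570.8, -66.2], [531.3, -20.4], [485.6, 32.6]]
clip [[0.43913367 0.29300598]
 [0.45299072 0.30057565]
 [0.42763298 0.28555367]]
0.2 [0, 0, 0, 0, 504, 188, 0, 0, 0, 345]
0.25 [0, 0, 0, 0, 0, 0, 0, 0, 0, 0]
0.3 [0, 0, 0, 0, 0, 0, 0, 0, 0, 0]
0.35 [0, 0, 0, 0, 0, 0, 0, 0, 0, 0]
0.4 [0, 0, 0, 0, 0, 0, 0, 0, 0, 0]
0.45 [0, 0, 0, 0, 0, 0, 0, 0, 0, 0]
0.5 [0, 0, 0, 0, 0, 0, 71, 0, 0, 0]
0.55 [0, 0, 0, 0, 0, 0, 0, 70, 0, 0]
0.6 [162, 103, 0, 0, 0, 0, 0, 0, 0, 0]
0.65 [162, 158, 132, 108, 0, 0, 0, 0, 0, 0]
0.7 [160, 158, 157, 83, 0, 0, 0, 0, 0, 0]
0.75 [159, 158, 160, 137, 145, 146, 495, 462, 0, 0]
0.8 [158, 158, 162, 0, 147, 148, 424, 0, 0, 0]
```

```bash
cat >> h.py <<'E'
def to(x,y,tip,yawdeg):
    "shift in tool axes (m) and twist (deg) from the measured pose"
    s=ctrl.observe();r=s["tool_rot"];t=np.array(s["tool_pos"]);yw=r[2]
    X=np.array([np.cos(yw),np.sin(yw),0]);Y=np.array([np.sin(yw),-np.cos(yw),0])
    d=np.array([x,y,tip+.182])-t
    print("t",round(float(s["time"]),2),"yaw",round(np.degrees(yw),1),"tcp",np.round(t,4),"-> shift",np.round([d@X,d@Y,-d[2]],4),"twist",round((np.degrees(yw)-yawdeg+180)%360-180,1))
E
python3 - <<'E'
from h import *
D=np.load("pics/top0.npy");C=cloud(cams.camera_info("top"),D)
b=C[85:150,370:430].reshape(-1,3);b=b[(b[:,2]>.03)]
for x in np.arange(.6,.86,.02):
    q=b[abs(b[:,0]-x)<.01];print(round(x,2),len(q), (q[:,1].min().round(3),q[:,1].max().round(3),q[:,2].max().round(3)) if len(q) else "")
to(.5265,-.2297,.12,115.5)
E
```

```text
0.6 0 
0.62 0 
0.64 9 (np.float64(-0.177), np.float64(-0.17), np.float64(0.043))
0.66 176 (np.float64(-0.188), np.float64(-0.128), np.float64(0.051))
0.68 361 (np.float64(-0.197), np.float64(-0.089), np.float64(0.053))
0.7 369 (np.float64(-0.203), np.float64(-0.091), np.float64(0.052))
0.72 206 (np.float64(-0.178), np.float64(-0.101), np.float64(0.051))
0.74 278 (np.float64(-0.182), np.float64(-0.08), np.float64(0.177))
0.76 298 (np.float64(-0.203), np.float64(-0.079), np.float64(0.145))
0.78 25 (np.float64(-0.148), np.float64(-0.144), np.float64(0.089))
0.8 0 
0.82 0 
0.84 0 
t 0.1 yaw 20.5 tcp [ 0.2101 -0.5621  0.4036] -> shift [ 0.4127 -0.2005  0.1016] twist -95.0
```

Emit:
drive_tool(steps="0.0878 0.413 -0.2 0.08 -95; 0.0878 0.413 -0.2 0.08 -95; 0.0878 0.413 -0.2 0.08 -95; 0.0878 0.413 -0.2 0.08 -95; 0.0878 0.413 -0.2 0.08 -95; 0.0878 0.413 -0.2 0.08 -95; 0.0878 0.413 -0.2 0.08 -95; 0.0878 0.413 -0.2 0.08 -95; 0.0878 0.413 -0.2 0.08 -95; 0.0878 0.413 -0.2 0.08 -95; 0.0878 0.413 -0.2 0.08 -95; 0.0878 0.413 -0.2 0.08 -95")

```text
time: 1.1
tool_pos: [0.5297, -0.2254, 0.3222]
tool_rot: [-3.141, -0.004, 1.869]
wrist_force: [-0.1, -0.5, -0.5]
grip_width: 1.002
grasp_force: 0.0
```

```bash
python3 -c "
from h import *
to(.5265,-.2297,.14,115.5)"
```

```text
t 1.1 yaw 107.1 tcp [ 0.5297 -0.2254  0.3222] -> shift [-0.0032 -0.0043  0.0002] twist -8.4
```

Emit:
drive_tool(steps="0.0878 0 0 0 -7; 0.0878 0 0 0 -9; 0.0878 0 0 0 -9; 0.0878 0 0 0 -9; 0.0878 0 0 0 -9; 0.0878 0 0 0 -9")

```text
time: 1.6
tool_pos: [0.5268, -0.2303, 0.3246]
tool_rot: [-3.142, -0.0, 2.013]
wrist_force: [0.4, 0.0, 0.1]
grip_width: 1.0
grasp_force: 0.0
```

Run:
```python
from h import *
to(.5265,-.2297,.14,115.5)
i=cams.camera_info("wrist");p,D=cams.camera("wrist");cv2.imwrite("pics/w1.png",p);np.save("pics/w1.npy",D);np.savez("pics/w1i.npz",**i);print(i["camera_matrix"],np.round(i["cam_to_world"],3))
```

```text
t 1.6 yaw 115.4 tcp [ 0.5268 -0.2303  0.3246] -> shift [0.0006 0.     0.0026] twist -0.1
[[359.57314288   0.         318.83229602]
 [  0.         359.57314288 198.96247823]
 [  0.           0.           1.        ]] [[ 0.904 -0.414 -0.106  0.497]
 [ 0.428  0.876  0.221 -0.171]
 [ 0.001 -0.245  0.969  0.304]
 [ 0.     0.     0.     1.   ]]
```

View pics/w1.png

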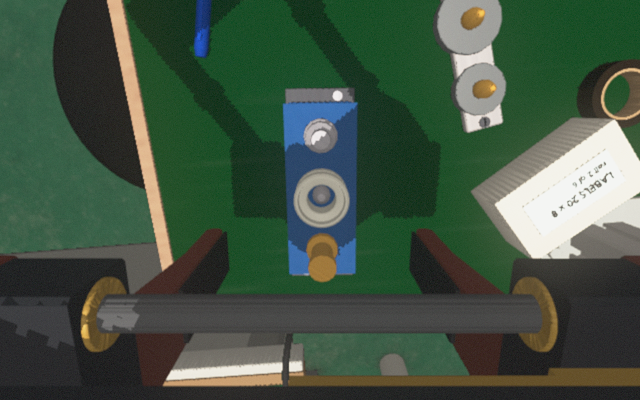

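The wrist view shows nest_2 at about (321,197), the slim punch at (320,136) and the knob punch at (322,258). The punch line is upright in the image, so the yaw is right.

Run:
```python
from h import *
p=cv2.imread("pics/w1.png");i=np.load("pics/w1i.npz");hsv=cv2.cvtColor(p,cv2.COLOR_BGR2HSV)
m=((hsv[...,1]<70)&(hsv[...,2]>90)).astype(np.uint8)
w=np.zeros_like(m);cv2.circle(w,(321,197),34,1,-1)
k=max(cv2.findContours(m&w,cv2.RETR_EXTERNAL,cv2.CHAIN_APPROX_NONE)[0],key=cv2.contourArea)
q=ray(i,k[:,0],.05)*1000;c,r=circ(q);print("n2",np.round(c,1),round(r,1))
for u,v,z in((480,89,.012),(468,21,.012)):
    g=((hsv[...,1]<40)&(hsv[...,2]>100)&(hsv[...,2]<215)).astype(np.uint8);w=np.zeros_like(m);cv2.circle(w,(u,v),36,1,-1)
    g=cv2.morphologyEx(g&w,cv2.MORPH_OPEN,np.ones((9,9)))
    k=max(cv2.findContours(g,cv2.RETR_EXTERNAL,cv2.CHAIN_APPROX_NONE)[0],key=cv2.contourArea)
    q=ray(i,k[:,0],z)*1000;c,r=circ(q);print("pad",np.round(c,1),round(r,1))
print("punches",np.round(ray(i,[(320,136),(322,240)],.045)[:,:2]*1000,1))
```

```text
n2 [ 526.3 -228.3] 21.2
pad [ 604.2 -105. ] 16.9
pad [572.6 -68.8] 22.1
punches [[ 506.5 -188.3]
 [ 541.6 -258.6]]
```

Emit:
drive_tool(steps="0.0878 0.001 0 0.035 0; 0.0878 0.001 0 0.07 0; 0.0878 0.001 0 0.095 0; 0.0878 0.001 0 0.111 0; 0.0878 0.001 0 0.111 0; 0.0878 0.001 0 0.111 0; 0.03 0.001 0 0.111 0; 0.03 0.001 0 0.111 0; 0.03 0.001 0 0.111 0; 0.03 0.001 0 0.111 0; 0.03 0.001 0 0.111 0; 0.03 0.001 0 0.111 0")

```text
time: 2.65
tool_pos: [0.5266, -0.2292, 0.2141]
tool_rot: [3.141, 0.001, 2.015]
wrist_force: [-0.1, -0.1, -0.5]
grip_width: 0.586
grasp_force: 0.0
```

Emit:
drive_tool(steps="0.03 0 0 0 0; 0.03 0 0 0 0; 0.03 0 0 0 0; 0.03 0 0 0 0")

```text
time: 2.98
tool_pos: [0.5266, -0.2291, 0.2137]
tool_rot: [3.141, 0.0, 2.015]
wrist_force: [-0.2, 0.4, 0.8]
grip_width: 0.456
grasp_force: 30.0
```

Emit:
drive_tool(steps="0.03 0 0 -0.01 0; 0.03 0 0 -0.025 0; 0.03 0 0 -0.05 0; 0.03 0 0 -0.08 0; 0.03 0 0 -0.1 0; 0.03 0 0 -0.1 0; 0.03 0 0 -0.1 0")

```text
time: 3.57
tool_pos: [0.5267, -0.2292, 0.3154]
tool_rot: [3.14, 0.003, 2.015]
wrist_force: [0.3, -0.6, -0.8]
grip_width: 0.454
grasp_force: 30.0
```

```bash
python3 -c "
from h import *
to(.571,-.067,.13,130.7)"
```

```text
t 3.57 yaw 115.4 tcp [ 0.5267 -0.2292  0.3154] -> shift [0.1274 0.1097 0.0034] twist -15.3
```

Emit:
drive_tool(steps="0.03 0.013 0.011 0 -3; 0.03 0.035 0.03 0 -6; 0.03 0.06 0.052 0 -9; 0.03 0.085 0.073 0 -12; 0.03 0.108 0.093 0 -15.3; 0.03 0.121 0.104 0 -15.3; 0.03 0.127 0.11 0 -15.3; 0.03 0.127 0.11 0 -15.3; 0.03 0.127 0.11 0 -15.3; 0.03 0.127 0.11 0 -15.3")

```text
time: 4.4
tool_pos: [0.571, -0.0683, 0.3129]
tool_rot: [-3.14, -0.001, 2.281]
wrist_force: [-0.2, -0.2, -0.4]
grip_width: 0.454
grasp_force: 30.0
```

Run:
```python
from h import *
i=cams.camera_info("wrist");p,D=cams.camera("wrist");cv2.imwrite("pics/w2.png",p);np.savez("pics/w2i.npz",**i)
to(.571,-.067,.022,130.7)
p,D=cams.camera("top");cv2.imwrite("pics/t2.png",cv2.resize(p[140:260,290:480],None,fx=4,fy=4))
```

```text
t 4.45 yaw 130.6 tcp [ 0.571  -0.0684  0.3131] -> shift [0.0011 0.0009 0.1091] twist -0.1
```

View pics/w2.png

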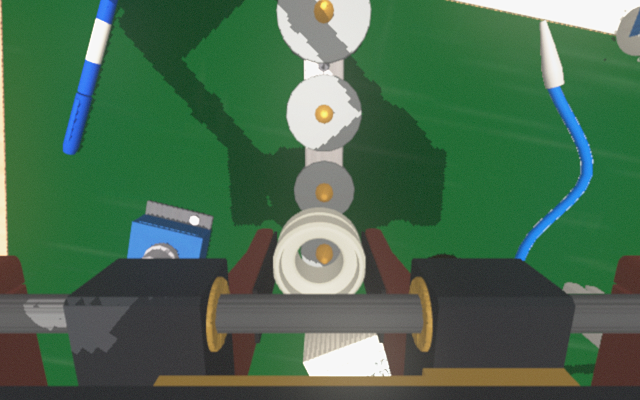

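Run:
```python
from h import *
p=cv2.imread("pics/w2.png");i=np.load("pics/w2i.npz");hsv=cv2.cvtColor(p,cv2.COLOR_BGR2HSV)
for u,v,R in((324,113,44),(323,190,36),(323,12,58),(324,255,16)):
    w=np.zeros(p.shape[:2],np.uint8);cv2.circle(w,(u,v),R,1,-1)
    b=np.argwhere(((hsv[...,0]>8)&(hsv[...,0]<28)&(hsv[...,1]>110)&(w>0)))[:,::-1].mean(0)
    print("brass px",b.round(1),"->z.024",np.round(ray(i,b,.024)[0]*1000,1))
```

```text
brass px [323.7 113.5] ->z.024 [531.8 -19.6  24. ]
brass px [323.8 192.3] ->z.024 [570.2 -63.9  24. ]
brass px [323.4  11.1] ->z.024 [487.4  31.5  24. ]
brass px [323.9 253.4] ->z.024 [ 603.1 -101.8   24. ]
```

Emit:
drive_tool(steps="0.03 0.002 0.001 0.02 0; 0.03 0.002 0.001 0.045 0; 0.03 0.002 0.001 0.065 0; 0.03 0.002 0.001 0.08 0; 0.03 0.002 0.001 0.092 0; 0.03 0.002 0.001 0.101 0; 0.03 0.002 0.001 0.106 0; 0.03 0.002 0.001 0.109 0; 0.03 0.002 0.001 0.11 0; 0.03 0.002 0.001 0.11 0; 0.03 0.002 0.001 0.11 0")

```text
time: 5.42
tool_pos: [0.571, -0.0651, 0.2046]
tool_rot: [3.141, 0.001, 2.282]
wrist_force: [-0.8, -0.7, -0.2]
grip_width: 0.457
grasp_force: 30.0
```

Emit:
drive_tool(steps="0.03 0 0 0.001 0; 0.03 0 0 0.002 0; 0.03 0 0 0.003 0; 0.03 0 0 0.003 0; 0.03 0 0 0.003 0")

```text
time: 5.83
tool_pos: [0.5709, -0.065, 0.2017]
tool_rot: [3.141, 0.001, 2.282]
wrist_force: [-2.6, 0.9, 6.2]
grip_width: 0.455
grasp_force: 30.0
```

Emit:
drive_tool(steps="0.08 0 0 0 0; 0.08 0 0 0 0; 0.08 0 0 0 0; 0.08 0 0 0 0; 0.08 0 0 0 0; 0.08 0 0 -0.01 0; 0.08 0 0 -0.03 0; 0.08 0 0 -0.06 0; 0.08 0 0 -0.1 0; 0.08 0 0 -0.1 0")

```text
time: 6.67
tool_pos: [0.5717, -0.0652, 0.3106]
tool_rot: [3.133, 0.01, 2.282]
wrist_force: [0.5, -0.1, 1.6]
grip_width: 0.907
grasp_force: 0.0
```

```bash
python3 -c "
from h import *
to(.4418,.216,.12,130.7)"
```

```text
t 6.67 yaw 130.7 tcp [ 0.5717 -0.0652  0.3106] -> shift [0.2978 0.0851 0.0086] twist 0.0
```

Emit:
drive_tool(steps="0.08 0.03 0.009 0 0; 0.08 0.065 0.019 0 0; 0.08 0.1 0.029 0 0; 0.08 0.135 0.039 0 0; 0.08 0.17 0.049 0 0; 0.08 0.205 0.059 0 0; 0.08 0.24 0.069 0 0; 0.08 0.275 0.079 0 0; 0.08 0.298 0.085 0 0; 0.08 0.298 0.085 0 0; 0.08 0.298 0.085 0 0; 0.08 0.298 0.085 0 0")

```text
time: 7.67
tool_pos: [0.4409, 0.2158, 0.3011]
tool_rot: [3.141, 0.001, 2.282]
wrist_force: [0.2, 0.1, 0.3]
grip_width: 0.911
grasp_force: 0.0
```

```bash
cat > n.py <<'E'
from h import *
import sys
n=sys.argv[1]
i=cams.camera_info("wrist");p,D=cams.camera("wrist");cv2.imwrite(f"pics/{n}.png",p);np.savez(f"pics/{n}i.npz",**i)
hsv=cv2.cvtColor(p,cv2.COLOR_BGR2HSV);m=((hsv[...,1]<70)&(hsv[...,2]>110)).astype(np.uint8)
x,y,z,r=map(float,sys.argv[2:6])
T=i["cam_to_world"];K=i["camera_matrix"];c=T[:3,:3].T@(np.array([x,y,z])-T[:3,3]);u=K[0,2]+K[0,0]*c[0]/-c[2];v=K[1,2]-K[1,1]*c[1]/-c[2];R=K[0,0]*r/-c[2]
print("expected px",round(u),round(v),"R",round(R))
w=np.zeros_like(m);cv2.circle(w,(int(u),int(v)),int(R*1.35+4),1,-1)
for k in cv2.findContours(m&w,cv2.RETR_EXTERNAL,cv2.CHAIN_APPROX_NONE)[0]:
    if cv2.contourArea(k)>200:
        q=ray(i,k[:,0],z);cc,rr=circ(q);(a,b),r2=cv2.minEnclosingCircle((q[:,:2]*1000).astype(np.float32));print("lsq",np.round(cc*1000,1),round(rr*1000,1),"mec",round(a,1),round(b,1),round(r2,1))
E
python3 n.py w3 .4418 .216 .02 .016; python3 -c "
from h import *
to(.4418,.216,.006,130.7)"
```

```text
expected px 321 200 R 21
lsq [440.5 218. ] 16.5 mec 440.2 217.8 17.4
t 7.72 yaw 130.7 tcp [0.4411 0.2155 0.301 ] -> shift [-1.00e-04  9.00e-04  1.13e-01] twist -0.0
```

View pics/w3.png

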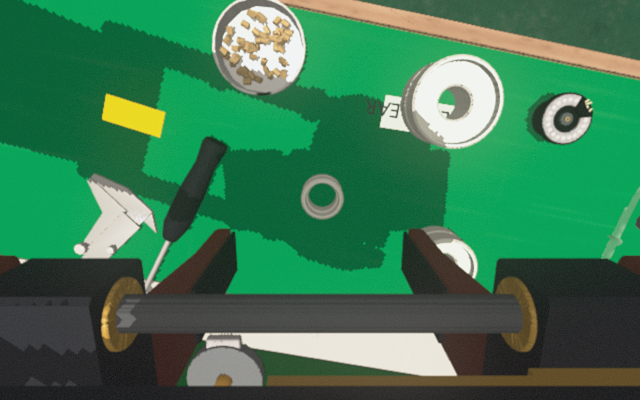

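Emit:
drive_tool(steps="0.065 0.001 0.001 0.035 0; 0.065 0.001 0.001 0.07 0; 0.065 0.001 0.001 0.095 0; 0.065 0.001 0.001 0.107 0; 0.065 0.001 0.001 0.114 0; 0.065 0.001 0.001 0.114 0; 0.065 0.001 0.001 0.114 0; 0.02 0.001 0.001 0.114 0; 0.02 0.001 0.001 0.114 0; 0.02 0.001 0.001 0.114 0; 0.02 0.001 0.001 0.114 0; 0.02 0.001 0.001 0.114 0")

```text
time: 8.72
tool_pos: [0.4408, 0.2177, 0.1872]
tool_rot: [3.141, 0.0, 2.282]
wrist_force: [0.7, 0.9, 0.3]
grip_width: 0.405
grasp_force: 0.2
```

Emit:
drive_tool(steps="0.02 0 0 0 0; 0.02 0 0 0 0; 0.02 0 0 0 0; 0.02 0 0 0 0; 0.02 0 0 0 0")

```text
time: 9.13
tool_pos: [0.4408, 0.2177, 0.1871]
tool_rot: [3.141, 0.0, 2.282]
wrist_force: [-0.7, 0.2, 3.9]
grip_width: 0.365
grasp_force: 30.0
```

Emit:
drive_tool(steps="0.02 0 0 -0.01 0; 0.02 0 0 -0.03 0; 0.02 0 0 -0.06 0; 0.02 0 0 -0.09 0; 0.02 0 0 -0.115 0; 0.02 0 0 -0.115 0; 0.02 0 0 -0.115 0")

```text
time: 9.72
tool_pos: [0.4409, 0.2177, 0.3035]
tool_rot: [3.138, 0.001, 2.282]
wrist_force: [0.5, 0.3, -1.8]
grip_width: 0.364
grasp_force: 30.0
```

```bash
python3 -c "
from h import *
to(.6042,-.105,.12,130.7)"
```

```text
t 9.72 yaw 130.7 tcp [0.4409 0.2177 0.3035] -> shift [-0.351  -0.0869  0.0015] twist 0.0
```

Emit:
drive_tool(steps="0.02 -0.02 -0.005 0 0; 0.02 -0.055 -0.014 0 0; 0.02 -0.093 -0.023 0 0; 0.02 -0.131 -0.032 0 0; 0.02 -0.169 -0.042 0 0; 0.02 -0.207 -0.051 0 0; 0.02 -0.245 -0.061 0 0; 0.02 -0.283 -0.07 0 0; 0.02 -0.32 -0.079 0 0; 0.02 -0.34 -0.084 0 0; 0.02 -0.351 -0.087 0 0; 0.02 -0.351 -0.087 0 0")

```text
time: 10.72
tool_pos: [0.604, -0.1069, 0.2991]
tool_rot: [-3.139, -0.003, 2.279]
wrist_force: [-0.4, 0.9, -1.1]
grip_width: 0.362
grasp_force: 30.0
```

Emit:
drive_tool(steps="0.02 0 0 0 0; 0.02 0 0 0 0; 0.02 0 0 0 0; 0.02 0 0 0 0")

```text
time: 11.05
tool_pos: [0.6036, -0.1037, 0.3019]
tool_rot: [3.141, 0.0, 2.284]
wrist_force: [-0.1, 0.1, 0.0]
grip_width: 0.362
grasp_force: 30.0
```

```bash
python3 n.py w4 .5708 -.0662 .038 .0205; python3 -c "
from h import *
to(.6042,-.105,.0171,130.7)"
```

```text
expected px 320 133 R 31
lsq [571.5 -66. ] 25.4 mec 571.2 -66.7 29.6
t 11.1 yaw 130.8 tcp [ 0.6037 -0.1039  0.302 ] -> shift [-0.0012 -0.0003  0.1029] twist 0.1
```

View pics/w4.png

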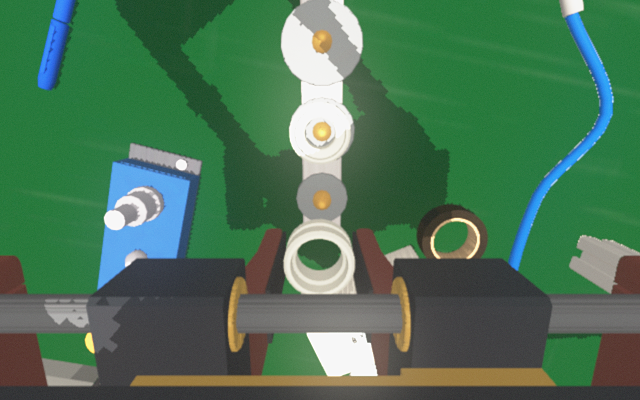

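nest_2 sits on its peg at (320,130), and the free peg_1 is at (322,199) with nest_1 held over it. I lower it now.

Emit:
drive_tool(steps="0.02 -0.001 0 0.03 0; 0.02 -0.001 0 0.055 0; 0.02 -0.001 0 0.072 0; 0.02 -0.001 0 0.084 0; 0.02 -0.001 0 0.093 0; 0.02 -0.001 0 0.099 0; 0.02 -0.001 0 0.102 0; 0.02 -0.001 0 0.104 0; 0.02 -0.001 0 0.105 0; 0.02 -0.001 0 0.105 0; 0.02 -0.001 0 0.105 0")

```text
time: 12.02
tool_pos: [0.605, -0.1059, 0.1991]
tool_rot: [3.14, 0.002, 2.282]
wrist_force: [-3.2, 1.7, 6.0]
grip_width: 0.364
grasp_force: 30.0
```

Emit:
drive_tool(steps="0.07 0 0 0 0; 0.07 0 0 0 0; 0.07 0 0 0 0; 0.07 0 0 0 0; 0.07 0 0 0 0; 0.07 0 0 -0.01 0; 0.07 0 0 -0.04 0; 0.07 0 0 -0.08 0; 0.07 0 0 -0.12 0; 0.07 0 0 -0.12 0; 0.07 0 0 -0.12 0")

```text
time: 12.93
tool_pos: [0.605, -0.1059, 0.3216]
tool_rot: [3.137, 0.006, 2.282]
wrist_force: [0.6, 0.1, -0.7]
grip_width: 0.795
grasp_force: 0.0
```

```bash
python3 -c "
from h import *
D=np.load('pics/top0.npy');C=cloud(cams.camera_info('top'),D).reshape(-1,3);C=C[(D.ravel()>0)&(C[:,2]>.06)&(C[:,0]>.4)&(C[:,2]<.4)]
for y in np.arange(.05,.45,.025):
  q=C[abs(C[:,1]-y)<.0125]; print(round(y,3),q[q[:,0].argmin()].round(3) if len(q) else '')
to(.545,.2368,.12,15)"
```

```text
0.05 [0.797 0.038 0.127]
0.075 [0.839 0.063 0.133]
0.1 [0.882 0.088 0.127]
0.125 [0.926 0.113 0.13 ]
0.15 
0.175 [0.654 0.174 0.06 ]
0.2 [0.656 0.188 0.061]
0.225 [0.698 0.233 0.084]
0.25 [0.684 0.26  0.081]
0.275 [0.669 0.285 0.085]
0.3 [0.656 0.312 0.082]
0.325 [0.653 0.316 0.082]
0.35 [0.636 0.361 0.086]
0.375 [0.631 0.367 0.085]
0.4 [0.616 0.412 0.099]
0.425 [0.602 0.437 0.099]
t 12.93 yaw 130.7 tcp [ 0.605  -0.1059  0.3216] -> shift [0.2988 0.1782 0.0196] twist 115.7
```

Emit:
drive_tool(steps="0.0878 0.025 0.015 0 7; 0.0878 0.055 0.033 0 14; 0.0878 0.085 0.051 0 21; 0.0878 0.115 0.069 0 28; 0.0878 0.145 0.087 0 35; 0.0878 0.175 0.104 0 42; 0.0878 0.205 0.122 0 49; 0.0878 0.235 0.14 0 56; 0.0878 0.265 0.158 0 63; 0.0878 0.285 0.17 0 70; 0.0878 0.299 0.178 0 77; 0.0878 0.299 0.178 0 84")

```text
time: 13.93
tool_pos: [0.543, 0.2399, 0.3148]
tool_rot: [-3.139, 0.002, 0.814]
wrist_force: [0.1, -0.8, -0.6]
grip_width: 1.0
grasp_force: 0.0
```

Emit:
drive_tool(steps="0.0878 0 0 0 7; 0.0878 0 0 0 14; 0.0878 0 0 0 16; 0.0878 0 0 0 16; 0.0878 0 0 0 16; 0.0878 0 0 0 16")

```text
time: 14.43
tool_pos: [0.5442, 0.2368, 0.3158]
tool_rot: [-3.141, 0.001, 0.538]
wrist_force: [-0.1, 0.5, -0.1]
grip_width: 1.002
grasp_force: 0.0
```

```bash
python3 n.py w5 .545 .2368 .032 .025; python3 -c "
from h import *
to(.545,.2368,.007,30)"
```

```text
expected px 319 196 R 33
lsq [547.9 238.5] 25.3 mec 548.1 238.4 26.6
t 14.48 yaw 30.8 tcp [0.5442 0.2368 0.316 ] -> shift [0.0007 0.0004 0.127 ] twist 0.8
```

View pics/w5.png

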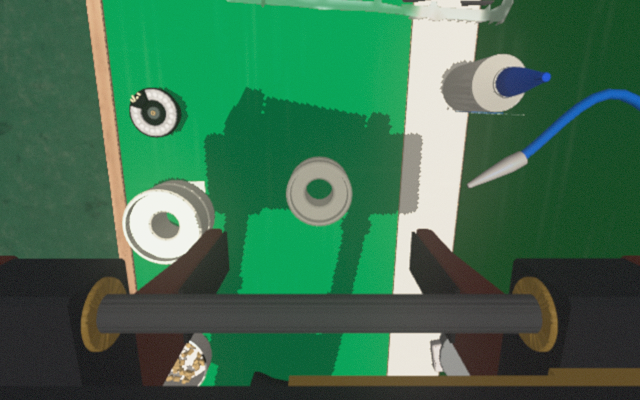

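Emit:
drive_tool(steps="0.0878 0.002 0 0.035 0; 0.0878 0.002 0 0.07 0; 0.0878 0.002 0 0.1 0; 0.0878 0.002 0 0.118 0; 0.0878 0.002 0 0.126 0; 0.0878 0.002 0 0.126 0; 0.0878 0.002 0 0.126 0; 0.04 0.002 0 0.126 0; 0.04 0.002 0 0.126 0; 0.04 0.002 0 0.126 0; 0.04 0.002 0 0.126 0; 0.04 0.002 0 0.126 0")

```text
time: 15.48
tool_pos: [0.5461, 0.238, 0.1914]
tool_rot: [3.141, -0.001, 0.537]
wrist_force: [-0.2, 0.4, -0.6]
grip_width: 0.66
grasp_force: 0.0
```

Emit:
drive_tool(steps="0.04 0 0 0 0; 0.04 0 0 0 0; 0.04 0 0 0 0; 0.04 0 0 0 0; 0.04 0 0 0 0")

```text
time: 15.9
tool_pos: [0.546, 0.2379, 0.1909]
tool_rot: [3.142, -0.0, 0.537]
wrist_force: [-1.1, -0.3, 1.9]
grip_width: 0.561
grasp_force: 30.0
```

Emit:
drive_tool(steps="0.04 0 0 -0.01 0; 0.04 0 0 -0.03 0; 0.04 0 0 -0.06 0; 0.04 0 0 -0.09 0; 0.04 0 0 -0.11 0; 0.04 0 0 -0.11 0; 0.04 0 0 -0.11 0")

```text
time: 16.48
tool_pos: [0.5462, 0.238, 0.3022]
tool_rot: [3.141, -0.003, 0.537]
wrist_force: [0.4, 0.3, -1.7]
grip_width: 0.563
grasp_force: 30.0
```

```bash
python3 -c "
from h import *
to(.5313,-.0204,.119,130.7)"
```

```text
t 16.48 yaw 30.7 tcp [0.5462 0.238  0.3022] -> shift [-0.1449  0.2145  0.0012] twist -100.0
```

Emit:
drive_tool(steps="0.04 -0.01 0.015 0 -6; 0.04 -0.025 0.037 0 -13; 0.04 -0.04 0.06 0 -20; 0.04 -0.055 0.081 0 -27; 0.04 -0.07 0.104 0 -34; 0.04 -0.085 0.126 0 -41; 0.04 -0.1 0.148 0 -48; 0.04 -0.115 0.17 0 -55; 0.04 -0.13 0.192 0 -62; 0.04 -0.14 0.207 0 -69; 0.04 -0.145 0.2145 0 -76; 0.04 -0.145 0.2145 0 -83")

```text
time: 17.48
tool_pos: [0.5304, -0.0226, 0.2979]
tool_rot: [-3.138, -0.001, 1.988]
wrist_force: [0.0, -0.3, -0.7]
grip_width: 0.565
grasp_force: 30.0
```

Emit:
drive_tool(steps="0.04 0 0 0 -7; 0.04 0 0 0 -14; 0.04 0 0 0 -17; 0.04 0 0 0 -17; 0.04 0 0 0 -17; 0.04 0 0 0 -17; 0.04 0 0 0 -17")

```text
time: 18.07
tool_pos: [0.5309, -0.0205, 0.2999]
tool_rot: [-3.141, -0.001, 2.281]
wrist_force: [0.4, -0.3, -0.2]
grip_width: 0.56
grasp_force: 30.0
```

```bash
python3 n.py w6 .4856 .0326 .012 .034; python3 -c "
from h import *
to(.5313,-.0204,.0209,130.7)"
```

```text
expected px 321 103 R 47
lsq [484.6  34.3] 35.7 mec 486.1 32.8 46.1
t 18.12 yaw 130.7 tcp [ 0.531  -0.0205  0.3002] -> shift [-0.0001  0.0003  0.0973] twist -0.0
```

View pics/w6.png

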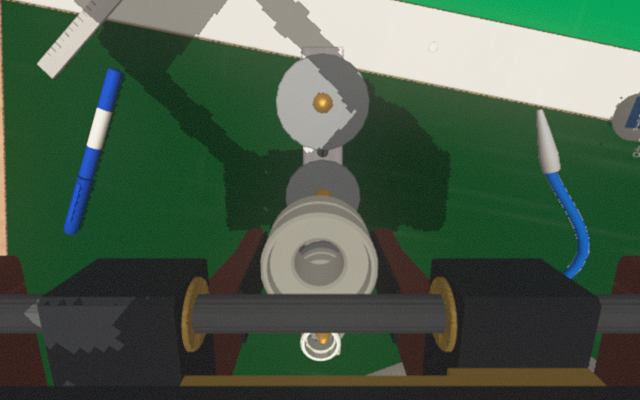

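Emit:
drive_tool(steps="0.04 0 0 0.025 0; 0.04 0 0 0.045 0; 0.04 0 0 0.062 0; 0.04 0 0 0.075 0; 0.04 0 0 0.084 0; 0.04 0 0 0.091 0; 0.04 0 0 0.095 0; 0.04 0 0 0.097 0; 0.04 0 0 0.098 0; 0.04 0 0 0.098 0; 0.04 0 0 0.098 0")

```text
time: 19.03
tool_pos: [0.5313, -0.0206, 0.2034]
tool_rot: [3.141, 0.001, 2.282]
wrist_force: [-0.6, 0.3, -0.7]
grip_width: 0.566
grasp_force: 30.0
```

Emit:
drive_tool(steps="0.04 0 0 0.0005 0; 0.04 0 0 0.001 0; 0.04 0 0 0.001 0; 0.04 0 0 0.001 0; 0.0878 0 0 0.001 0; 0.0878 0 0 0.001 0; 0.0878 0 0 0.001 0; 0.0878 0 0 0.001 0; 0.0878 0 0 0.001 0; 0.0878 0 0 -0.02 0; 0.0878 0 0 -0.05 0; 0.0878 0 0 -0.09 0")

```text
time: 20.03
tool_pos: [0.5302, -0.0205, 0.2901]
tool_rot: [-3.137, -0.005, 2.282]
wrist_force: [0.8, -0.6, -0.3]
grip_width: 1.0
grasp_force: 0.0
```

Emit:
drive_tool(steps="0.0878 0 0 -0.02 0; 0.0878 0 0 -0.03 0; 0.0878 0 0 -0.03 0; 0.0878 0 0 -0.03 0")

```text
time: 20.37
tool_pos: [0.531, -0.0206, 0.3216]
tool_rot: [-3.141, -0.001, 2.282]
wrist_force: [-0.1, -0.2, -0.2]
grip_width: 1.002
grasp_force: 0.0
```

```bash
python3 -c "
from h import *
to(.4633,.326,.13,80)
D=np.load('pics/top0.npy');C=cloud(cams.camera_info('top'),D)
print('ring',C[190,174],C[181:199,165:184].reshape(-1,3)[:,2].max(), 'label',C[226:240,202:212,2].max())"
```

```text
t 20.37 yaw 130.7 tcp [ 0.531  -0.0206  0.3216] -> shift [0.3068 0.1749 0.0096] twist 50.7
ring [0.53537909 0.37196111 0.01818651] 0.028191371149129063 label 0.03165447272685795
```

Emit:
drive_tool(steps="0.0878 0.025 0.014 0 5; 0.0878 0.06 0.034 0 10; 0.0878 0.095 0.054 0 15; 0.0878 0.13 0.074 0 20; 0.0878 0.165 0.094 0 26; 0.0878 0.2 0.114 0 32; 0.0878 0.235 0.134 0 38; 0.0878 0.265 0.151 0 44; 0.0878 0.29 0.165 0 51; 0.0878 0.307 0.175 0 51; 0.0878 0.307 0.175 0 51; 0.0878 0.307 0.175 0 51")

```text
time: 21.37
tool_pos: [0.4627, 0.3268, 0.3195]
tool_rot: [-3.138, 0.004, 1.394]
wrist_force: [-0.1, -0.5, -0.2]
grip_width: 1.0
grasp_force: 0.0
```

Emit:
drive_tool(steps="0.0878 0 0 0 0; 0.0878 0 0 0 0; 0.0878 0 0 0 0")

```text
time: 21.62
tool_pos: [0.4636, 0.3251, 0.3222]
tool_rot: [-3.141, 0.001, 1.39]
wrist_force: [-0.3, -0.9, 0.2]
grip_width: 1.001
grasp_force: 0.0
```

```bash
python3 n.py w7 .4633 .326 .038 .03; python3 -c "
from h import *
to(.4633,.326,.009,80)"
```

```text
expected px 319 196 R 40
lsq [463.8 328.8] 30.8 mec 463.1 327.5 34.1
t 21.67 yaw 79.7 tcp [0.4636 0.3252 0.3225] -> shift [ 0.0007 -0.0005  0.1315] twist -0.3
```

View pics/w7.png

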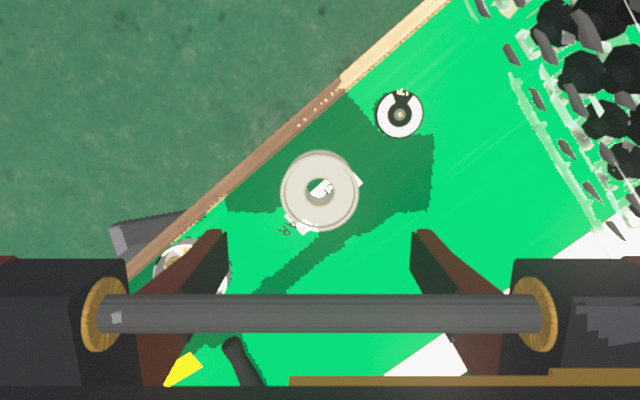

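nest_4 stands on the flat paper label at about (319,190), with the ring reel at (400,113) and the bench trim to the left. A 15° turn keeps the fingers clear of both.

Emit:
drive_tool(steps="0.08 0.002 0 0 -7; 0.08 0.002 0 0 -14; 0.08 0.002 0 0.03 -15; 0.08 0.002 0 0.06 -15; 0.08 0.002 0 0.09 -15; 0.08 0.002 0 0.115 -15; 0.08 0.002 0 0.13 -15; 0.08 0.002 0 0.131 -15; 0.08 0.002 0 0.131 -15; 0.08 0.002 0 0.131 -15")

```text
time: 22.5
tool_pos: [0.4642, 0.3281, 0.1932]
tool_rot: [3.14, -0.001, 1.653]
wrist_force: [-0.4, -0.1, 0.5]
grip_width: 0.909
grasp_force: 0.0
```

Emit:
drive_tool(steps="0.05 0 0 0 0; 0.05 0 0 0 0; 0.05 0 0 0 0; 0.05 0 0 0 0; 0.05 0 0 0 0; 0.05 0 0 0 0; 0.05 0 0 0 0; 0.05 0 0 0 0")

```text
time: 23.17
tool_pos: [0.4637, 0.3283, 0.1927]
tool_rot: [3.141, -0.001, 1.654]
wrist_force: [-1.1, -1.3, 6.1]
grip_width: 0.652
grasp_force: 30.0
```

```bash
python3 n.py w8 .4637 .3283 .038 .03
```

```text
expected px 321 275 R 74
lsq [465.3 307.2] 9.4 mec 465.8 302.1 12.1
lsq [469.1 308. ] 14.2 mec 469.4 308.2 24.5
lsq [462.3 338.3] 26.5 mec 462.7 333.9 31.3
```

View pics/w8.png

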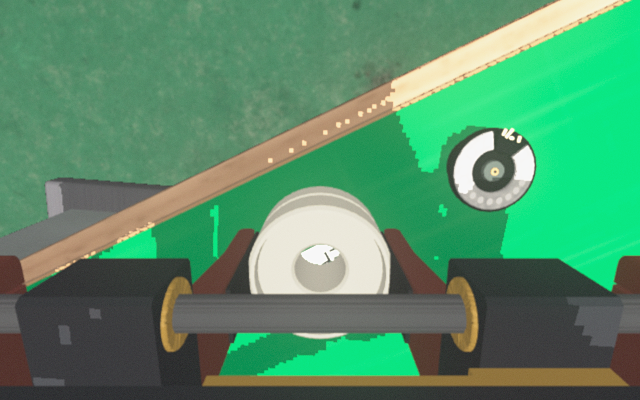

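nest_4 is centred between the pads at (320,268) and upright. I lift it and carry it to peg_4.

Emit:
drive_tool(steps="0.05 0 0 -0.01 0; 0.05 0 0 -0.03 0; 0.05 0 0 -0.06 0; 0.05 0 0 -0.09 0; 0.05 0 0 -0.11 0; 0.05 0 0 -0.11 0; 0.05 0 0 -0.11 0; 0.05 0 0 -0.11 0")

```text
time: 23.88
tool_pos: [0.4633, 0.328, 0.2996]
tool_rot: [-3.139, 0.001, 1.654]
wrist_force: [0.6, 0.9, -1.2]
grip_width: 0.653
grasp_force: 30.0
```

```bash
python3 -c "
from h import *
to(.4857,.0326,.12,130.7)"
```

```text
t 23.88 yaw 94.7 tcp [0.4633 0.328  0.2996] -> shift [-0.2963 -0.0022 -0.0024] twist -36.0
```

Emit:
drive_tool(steps="0.05 -0.02 0 0 -4; 0.05 -0.05 0 0 -8; 0.05 -0.08 0 0 -12; 0.05 -0.115 -0.001 0 -16; 0.05 -0.15 -0.001 0 -20; 0.05 -0.185 -0.001 0 -24; 0.05 -0.22 -0.002 0 -28; 0.05 -0.25 -0.002 0 -32; 0.05 -0.275 -0.002 0 -36; 0.05 -0.29 -0.002 0 -36; 0.05 -0.296 -0.002 0 -36; 0.05 -0.296 -0.002 0 -36")

```text
time: 24.88
tool_pos: [0.4858, 0.032, 0.2995]
tool_rot: [-3.139, -0.002, 2.279]
wrist_force: [-0.0, -0.2, -1.2]
grip_width: 0.655
grasp_force: 30.0
```

Emit:
drive_tool(steps="0.05 0 0 0 0; 0.05 0 0 0 0; 0.05 0 0 0 0; 0.05 0 0 0 0")

```text
time: 25.22
tool_pos: [0.486, 0.034, 0.3015]
tool_rot: [-3.142, -0.0, 2.283]
wrist_force: [0.1, 0.1, -1.8]
grip_width: 0.656
grasp_force: 30.0
```

```bash
python3 n.py w9 .4857 .0326 .12 .03;python3 -c "
from h import *
to(.4857,.0326,.0227,130.7)"
```

```text
expected px 319 253 R 63
lsq [513.    1.3] 8.8 mec 515.0 -0.8 13.2
lsq [485.4  33. ] 31.5 mec 488.7 29.1 37.4
t 25.27 yaw 130.8 tcp [0.486  0.0338 0.3016] -> shift [-0.0007 -0.0011  0.0969] twist 0.1
```

View pics/w9.png

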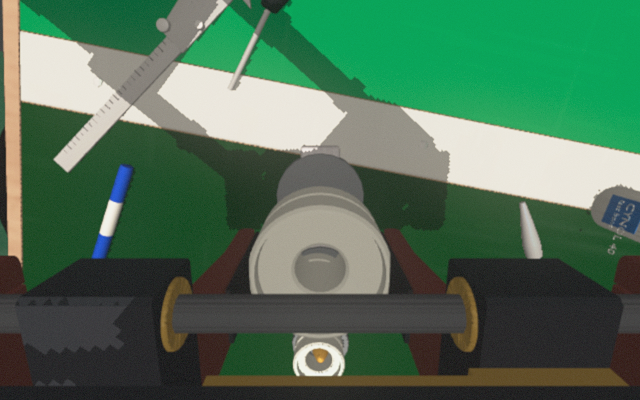

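nest_4 (320,262) is lined up with its pad at (320,190), and the seated nests are below at (319,357).

Emit:
drive_tool(steps="0.05 -0.001 -0.001 0.025 0; 0.05 -0.001 -0.001 0.045 0; 0.05 -0.001 -0.001 0.062 0; 0.05 -0.001 -0.001 0.075 0; 0.05 -0.001 -0.001 0.084 0; 0.05 -0.001 -0.001 0.09 0; 0.05 -0.001 -0.001 0.094 0; 0.05 -0.001 -0.001 0.096 0; 0.05 -0.001 -0.001 0.097 0; 0.05 -0.001 -0.001 0.097 0; 0.05 -0.001 -0.001 0.097 0")

```text
time: 26.18
tool_pos: [0.4862, 0.0316, 0.2054]
tool_rot: [3.141, 0.001, 2.282]
wrist_force: [0.5, -0.1, -1.4]
grip_width: 0.653
grasp_force: 30.0
```

Emit:
drive_tool(steps="0.05 0 0 0.0005 0; 0.05 0 0 0.001 0; 0.05 0 0 0.001 0; 0.05 0 0 0.001 0; 0.0878 0 0 0.001 0; 0.0878 0 0 0.001 0; 0.0878 0 0 0.001 0; 0.0878 0 0 0.001 0; 0.0878 0 0 0.001 0; 0.0878 0 0 -0.02 0; 0.0878 0 0 -0.05 0; 0.0878 0 0 -0.09 0")

```text
time: 27.18
tool_pos: [0.4852, 0.0316, 0.2923]
tool_rot: [-3.137, -0.004, 2.282]
wrist_force: [0.4, -0.2, -0.4]
grip_width: 1.001
grasp_force: 0.0
```

Emit:
drive_tool(steps="0.0878 -0.02 -0.02 -0.03 0; 0.0878 -0.05 -0.05 -0.06 0; 0.0878 -0.08 -0.08 -0.08 0; 0.0878 -0.11 -0.1 -0.1 0; 0.0878 -0.14 -0.12 -0.12 0; 0.0878 -0.17 -0.14 -0.12 0; 0.0878 -0.2 -0.16 -0.12 0; 0.0878 -0.23 -0.18 -0.12 0; 0.0878 -0.25 -0.2 -0.12 0; 0.0878 -0.25 -0.2 -0.12 0; 0.0878 -0.25 -0.2 -0.12 0; 0.0878 -0.25 -0.2 -0.12 0")

```text
time: 28.18
tool_pos: [0.4977, -0.2879, 0.4144]
tool_rot: [3.141, -0.001, 2.282]
wrist_force: [-0.3, -0.7, 0.3]
grip_width: 0.999
grasp_force: 0.0
```

Run:
```python
from h import *
p,D=cams.camera("top");q,_=cams.camera("scene");i=cams.camera_info("top");C=cloud(i,D)
hsv=cv2.cvtColor(p,cv2.COLOR_BGR2HSV)
for n,x,y,h,r in(("1",.6044,-.1053,.032,.016),("2",.5708,-.0662,.038,.0205),("3",.5313,-.0204,.044,.025),("4",.4856,.0326,.05,.03)):
    m=(abs(C[...,2]-h)<.006)&(np.hypot(C[...,0]-x,C[...,1]-y)<r+.012)
    v,u=np.nonzero(m);w=ray(i,np.c_[u,v],h)[:,:2]*1000;(a,b),R=cv2.minEnclosingCircle(w.astype(np.float32))
    print(n,"off",round(a-x*1000,1),round(b-y*1000,1),"R",round(R,1),r*1000,"z",np.round(np.percentile(C[m][:,2],[10,50,90])*1000,1),h*1000)
a=cv2.resize(p[140:250,280:480],(800,440),interpolation=cv2.INTER_CUBIC);cv2.imwrite("pics/f1.png",a)
cv2.imwrite("pics/f2.png",cv2.resize(q[130:240,270:400],(780,660))[:600])
```

```text
1 off 0.2 -2.5 R 16.4 16.0 z [27.6 31.4 34.9] 32.0
2 off -1.0 -0.1 R 20.8 20.5 z [32.7 35.7 40.1] 38.0
3 off -1.4 -0.8 R 25.1 25.0 z [38.6 41.5 45.6] 44.0
4 off 0.4 -1.9 R 29.9 30.0 z [44.6 46.8 50.9] 50.0
```

View pics/f1.png

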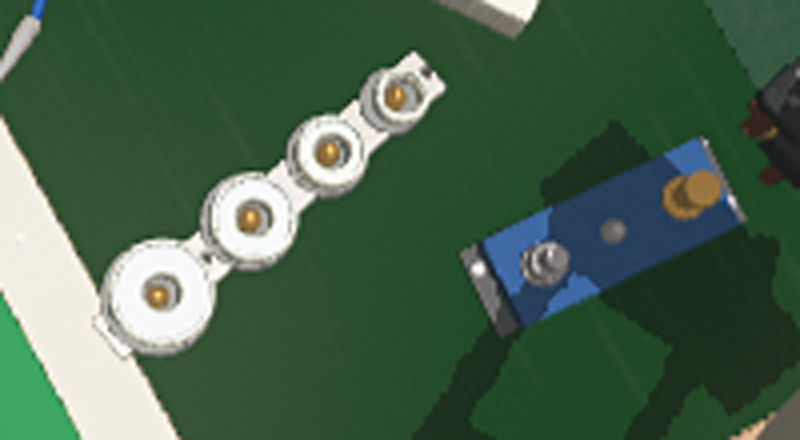

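View pics/f2.png

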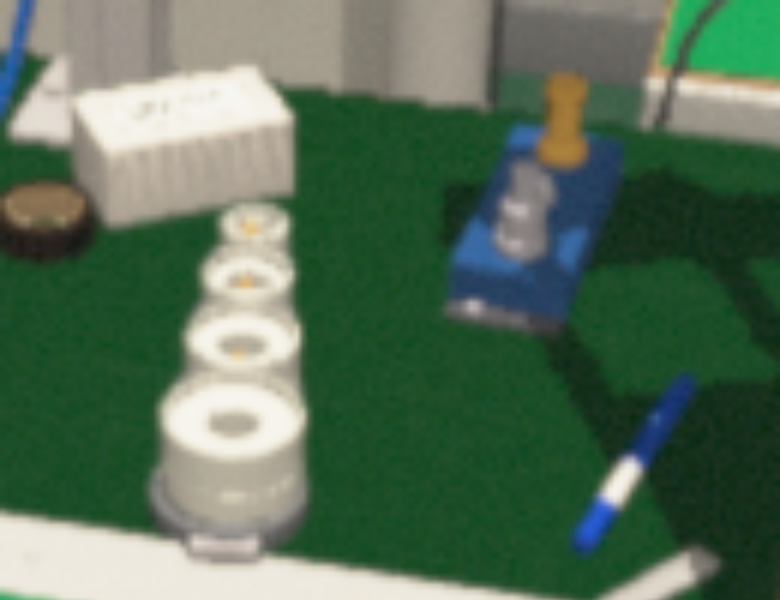

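All four nests are on their pegs in size order, flat and within 2.5 mm of the peg centres. Both punches are upright in the stand and the arm is clear, so I hand the job in.

```bash
python3 -c "
from cell import ctrl
print(ctrl.sign_off())"
```

```text
the job is handed in; nothing more can be done
None
```

I handed the job in at about 28 s of the 102 s allowed: the final pictures show all four nests seated in size order within about 2.5 mm of their peg centres, and both punches upright in their holes; the hand-in returned no verdict.

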